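# Tighten a hanging eye with a tommy bar

### The arm

A 6-joint arm with a two-finger parallel gripper is mounted at the origin on the work surface. World frame = base frame: x ahead of the robot, y to its left, z up, the work surface at z = 0. Lengths are in mm, angles in degrees, forces in N, time in s.
With the tool pointing down it reaches from about 300 to 850 mm from the base axis. Payload 4.2 kg.
Tool frame: the origin (TCP) lies midway between the tips of the shut fingers; the grasp point (between the pads) lies 19 mm behind it; z points along the fingers, y is the line along which they close (so a half turn about z gives the same grasp; the last joint's range is limited). The gripper opens to 91 mm and grips with 3 to 60 N. Pads are 32 mm wide; open, the fingers measure 118 mm over their backs; the gripper's body (76 mm by 178 mm) begins 60 mm behind the grasp point.
Start: joints at [-68.87, 18.312, 89.639, -0, 72.044, -1.146], TCP at [217.974, -532.1, 213.976] pointing down, gripper open.
Joint ranges: [-177.97, 177.97], [-48.28, 115.42], [12.27, 149.76], [-77.06, 257.06], [2.81, 150.46], [-146.56, 146.56]. Speed limits (degrees/s): [147.25, 147.25, 180, 180, 180, 180].

### API

Orientations are given as [roll, pitch, yaw] about the fixed x, y, z axes, in that order (R = Rz(yaw) Ry(pitch) Rx(roll)).
In Python, from workcell import env gives the robot as it stands.
- The arm moves only by the shell command python3 -m jog 'ROWS' [FORCE]. ROWS is a JSON object of lists of equal length, an entry for each row: "jaw": the finger opening in mm, from 0 to 91.2; "slide": the shift along the tool's x, y, z in units of 30 mm (1.0 is 30 mm), a list of three; "spin": the turn about the tool's z in units of 8 degrees (1.0 is 8 degrees). In form: {"jaw": [jaw, ...], "slide": [[dx, dy, dz], ...], "spin": [spin, ...]}. A call has 1 to 10 rows; each row shifts and turns the commanded pose from where the row before left it, along the tool's axes as they then stand; what a row does not reach is not made up. A row lasts 1/10 s, in which the tool goes at most 50 mm and 8.59 degrees, less where a joint would pass 70% of its speed; a pose out of reach is approached as far as the arm can. A call is refused whole if a number of a shift passes 1 or a number of a turn 1, either way. A call with a gripper value outside its range is refused whole. The fingers move at their own pace and stop on an object; FORCE is the grip in N (left out, the last holds). Time passes only in rows, so rows that do not move let the fingers close. It gives the time, the measured TCP pose, the force, the opening and the grip force at its end, in the units of the state.
- env.state(): the state, without advancing time (a new reading comes with each control period).
- env.grab_frame(name): name is "side" or "top"; returns the picture (420x560x3 uint8, red, green, blue); there is no depth.
- env.camera_model(name): a dict with "fx", "fy", "cx", "cy" (pixels), "D" ([k1, k2, p1, p2, k3] as OpenCV has them; the pictures are not rectified), "camera_from_world" (4x4, takes a point from world to camera coordinates). Camera axes: x right, y up, looking along -z (the intrinsics and any distortion apply to the point x, -y, -z); pixel columns grow to the right and rows downward; lengths in mm; the calibration is good to about 2 mm. A picture is of the moment at which its call begins. camera_model takes no time and is no camera call.
- env.job_done(): hands the job in; it is judged then, once.
The state is a dict: "time_s": time; "qpos": joint angles; "qvel": joint speeds; "effort": joint torques, N m; "ee_pos": TCP position; "ee_rot": TCP orientation; "force": force on the tool from outside, world axes, zero at the start; "torque": the same for the moment, N m; "gripper_width": finger opening in mm; "gripper_force": force on a finger pad.
Only numpy, scipy, OpenCV 4.12 (cv2) and the standard library are available. Lean on these libraries where they do the work, as an engineer would, in place of code of your own. Each camera call takes 0.05 s, during which the arm holds its last target. There are 200 camera calls.

### The job

Slide the steel rod through the ring of the hanging eye on the back of the display panel and, turning the eye with the rod, screw it in clockwise until its collar is snug on the washer; stop when you feel it bite, without forcing the thread. Then draw the rod out without loosening the eye and lay it back in the tool rest, leaving the things around the panel alone.

Things in the scene. Friction and masses are not known exactly. Their poses are not given: they have to be found in the camera images.
- panel: Plywood backing panel 240 x 320 mm lying back side up on a black rubber mat, fixed; its top is 21 mm above the table. Origin under its centre, x across the 240 mm. Two battens 22 wide and 12 high run along x at y = +-146 mm.
- eye: The one bright steel M8 ring eye standing in the panel (threaded insert in the wood): round collar (19 mm), neck, upright ring. Origin on its vertical axis at the collar's underside. Clockwise from above screws it in, 1.25 mm a turn. It starts 0.05 to 0.19 turn short of seating. Running: 0.1 N m. Seated, it gives 7 N m/rad: 0.3 to 0.5 N m about its axis is snug, over 0.6 the insert is in danger.
- eye_ring (a point): Centre of the eye's ring, 25.5 mm above the collar's underside; its x axis is the hole's axis (level, either way round). Ring 18 mm inside, 32 mm outside, of 7 mm round stock. The rod passes along x; it can swing about 40 degrees either way from square before it bears on both sides of the ring and turns the eye (45 under load).
- washer_top (a point): Centre of the top of the plain round washer (30 mm, 2 mm thick) on the panel under the eye, on the eye's axis; the collar seats on it. Its x axis means nothing.
- rod: Dark steel rod (tommy bar), 12 mm diameter, 180 mm long, about 0.16 kg, loose in the tool rest. Origin at its middle, on its axis; x along it. Held in the middle with 65 mm from hand to eye axis, its end stands 25 mm beyond the eye.
- rest: Wooden tool rest, fixed: base 140 x 60 x 8 mm with two notched uprights 10 mm thick at x = +-50 mm, 50 mm high, open V notches on top. Origin under its centre; the rod lies in both notches along x, its axis 43.5 mm above the origin and its middle within 30 mm of the rest's.
- sherd_a: Piece of a painted clay plate about 75 mm across, 10 mm high, loose, beyond the rest. Origin under its middle. Leave alone.
- sherd_b: Piece of a painted clay plate about 60 mm across, 10 mm high, loose, left of the panel. Origin under its middle. Leave alone.
- jar: Small amber jar with white lid, 52 mm wide, 60 mm high. Origin under its centre. Leave alone.
- dispenser: Black desk tape dispenser with a roll, 60 x 150 mm, 96 mm high. Origin under its centre. Leave alone.
Things that resemble listed ones, but are neither listed nor needed, are in the scene too. Of the things that look like the rod, the middle-sized one is meant.

How it is judged:
By the outcome, as a careful person would: the job done as asked, in the order asked, and still so for the second after the job is handed in, with the robot touching nothing.
It also fails if it takes over 69 s, if anything falls off the work surface, if the arm or the gripper's body presses on something with over 40 N, if the wrist force passes 120 N, or if a joint passes its speed limit or range.

## Working session

There is one attempt and no reset: what is moved stays moved. The work goes in short steps, Python scripts to look and compute and a shell command to move; the robot and the scene stay as the last step left them, time stands still between calls to the robot, and variables do not carry over. Pictures are saved under pics/ and viewed, at most 10 in all, crops included, and the job is handed in when it is done.

```bash
ls; mkdir -p pics; cat > h.py <<'E'
import numpy as np, cv2
from workcell import env
def model(n):
    m=env.camera_model(n); K=np.array([[m["fx"],0,m["cx"]],[0,m["fy"],m["cy"]],[0,0,1.]]); return K,np.array(m["D"],float),np.array(m["camera_from_world"])
F=np.diag([1.,-1,-1])
def ray(n,uv):
    K,D,T=model(n); p=cv2.undistortPoints(np.array([[uv]],float),K,D)[0,0]
    R=F@T[:3,:3]; t=F@T[:3,3]; d=R.T@np.array([p[0],p[1],1]); return -R.T@t, d/np.linalg.norm(d)
def onz(n,uv,z):
    o,d=ray(n,uv); return o+d*(z-o[2])/d[2]
def two(a,b):
    o1,d1=ray("top",a); o2,d2=ray("side",b)
    s=np.linalg.lstsq(np.stack([d1,-d2],1),o2-o1,rcond=None)[0]; p,q=o1+s[0]*d1,o2+s[1]*d2
    return (p+q)/2,np.linalg.norm(p-q)
def proj(n,P):
    K,D,T=model(n); R=F@T[:3,:3]; t=F@T[:3,3]
    return cv2.projectPoints(np.array(P,float).reshape(-1,1,3),cv2.Rodrigues(R)[0],t,K,D)[0].reshape(-1,2)
def grab(n,f):
    im=cv2.cvtColor(env.grab_frame(n),cv2.COLOR_RGB2BGR); cv2.imwrite("pics/"+f,im); return im
E
python3 - <<'E'
from h import *
for n in("top","side"): grab(n,n+"0.png"); print(n,ray(n,(280,210)),model(n)[0][0,0])
print(env.state())
E
```

```text
pics
top (array([ 328.39992426,   38.8929262 , 1063.58936783]), array([ 0.1952579 , -0.00881406, -0.98071233])) 409.4023248768968
side (array([ -62.36679996,  797.80100002, 1225.50539503]), array([ 0.39934149, -0.49241024, -0.77334244])) 511.15317793345014
{'time_s': 0.1, 'qpos': array([-6.88703610e+01,  1.83500695e+01,  8.96994127e+01,  2.04088336e-03,
        7.20418578e+01, -1.14571616e+00]), 'qvel': array([ 0.09900507, -0.11538269, -0.22372531,  0.03197164,  0.01284107,
        0.03181115]), 'effort': array([-2.76004830e-04, -4.13335133e+01, -2.32509702e+01,  7.28664966e-02,
        4.21606237e-02, -5.72906083e-05]), 'ee_pos': array([ 217.81400543, -531.67641876,  213.18339069]), 'ee_rot': array([-1.79908717e+02, -3.76641991e-03,  2.22747213e+01]), 'force': array([ 0.82080658, -0.017474  , -1.02216644]), 'torque': array([0.04603321, 0.04288232, 0.01316493]), 'gripper_force': 0.0, 'gripper_width': 91.65875020895662}
```

View pics/top0.png

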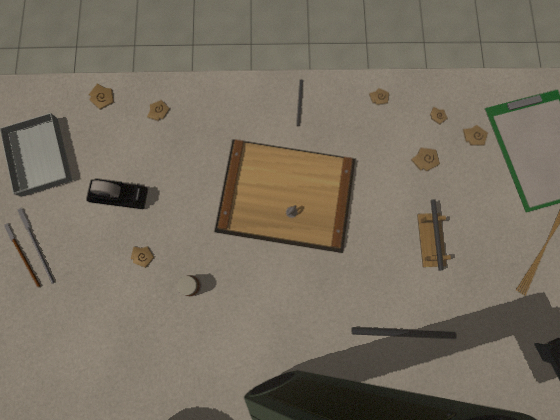

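View pics/side0.png

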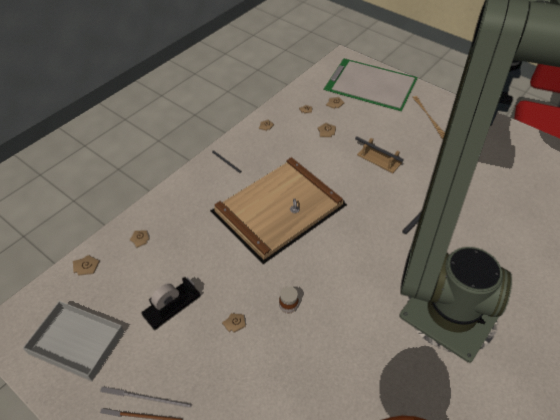

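Top view: the eye is at (292,211) on the panel. Three things look like the rod: a short thin one at (300,103), one in the rest at (437,235) and a long one at (404,333). The middle-sized one in the rest fits the description. I'll confirm it with one enlarged crop.

```bash
python3 - <<'E'
from h import *
t=cv2.imread("pics/top0.png"); s=cv2.imread("pics/side0.png")
def c(im,x,y,w,h): return cv2.resize(im[y:y+h,x:x+w],(400,300),interpolation=cv2.INTER_CUBIC)
cv2.imwrite("pics/crop1.png",np.vstack([np.hstack([c(t,265,190,60,45),c(t,380,195,120,90)]),np.hstack([c(s,265,185,60,45),c(s,340,125,80,60)])]))
g=cv2.cvtColor(t,cv2.COLOR_BGR2GRAY)
for (x,y,w,h,z) in [(420,192,40,85,43.5),(345,320,120,22,6),(290,75,20,55,6)]:
    m=(g[y:y+h,x:x+w]<70).astype(np.uint8); n,l,st,ce=cv2.connectedComponentsWithStats(m); i=1+st[1:,4].argmax()
    pts=np.argwhere(l==i)[:,::-1]+[x,y]; r=cv2.minAreaRect(pts.astype(np.float32)); b=cv2.boxPoints(r)
    W=np.array([onz("top",p,z)[:2] for p in b]); print(r,W.round().tolist())
    e=np.linalg.norm(np.diff(W[:3],axis=0),axis=1); print(e)
E
```

```text
((437.2663269042969, 234.40530395507812), (68.36290740966797, 20.456527709960938), 70.42687225341797) [[537.0, -319.0], [554.0, -370.0], [388.0, -413.0], [372.0, -363.0]]
[ 54.2195239 171.0211153]
((404.48443603515625, 334.1135559082031), (105.24475860595703, 12.223932266235352), 1.4502164125442505) [[209.0, -143.0], [238.0, -145.0], [225.0, -410.0], [196.0, -407.0]]
[ 29.50683411 265.26701199]
((299.911865234375, 102.52840423583984), (3.40570330619812, 45.237369537353516), 3.945185899734497) [[777.0, -21.0], [912.0, -33.0], [911.0, -43.0], [776.0, -30.0]]
[135.88060054   9.59539967]
```

View pics/crop1.png

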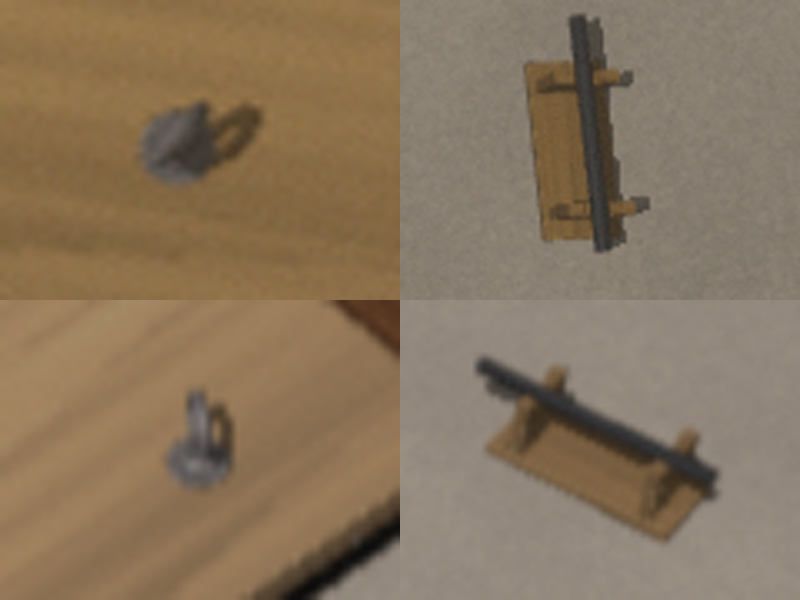

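The crop confirms it. The rod in the rest is about 180 mm long, while the others measure about 136 and 265 mm. Its ends are at top (433.4,200.1) and (440.6,270), and side (356.4,137.6) and (402.8,160.6). The ring appears nearly edge-on in both views.

```bash
python3 - <<'E'
from h import *
a,ea=two((433.4,200.1),(356.4,137.6)); b,eb=two((440.6,270),(402.8,160.6))
print("rod ends",a.round(1),ea,b.round(1),eb,np.linalg.norm(a-b),"mid",(a+b)/2)
w,ew=two((291.7,211.8),(294.9,209.5)); print("washer",w.round(1),ew, onz("top",(291.7,211.8),23),onz("side",(294.9,209.5),23))
# panel corners z=21
for n,cs in(("top",[(234,140),(356,158),(343,251),(215,232)]),): print([onz(n,c,15).round().tolist() for c in cs])
# gray pixels at eye
for n,(x,y,ww,hh) in(("top",(280,200,26,22)),("side",(284,194,22,24))):
    im=cv2.imread(f"pics/{n}0.png")[y:y+hh,x:x+ww]; s=cv2.cvtColor(im,cv2.COLOR_BGR2HSV)
    print(n,"sat/val"); 
    for r in range(hh): print(y+r,' '.join('%3d'%v if q<75 else '  .' for v,q in zip(s[r,:,2],s[r,:,1])))
    print("x0",x)
for nm in ("jar",): print(onz("top",(188,285),60),onz("top",(118,193),90))
E
```

```text
rod ends [ 550.3 -367.1   39.2] 2.7018515083490455 [ 371.5 -368.6   40.7] 2.6417917277777905 178.8872924791861 mid [ 460.89516507 -367.86260445   39.93361668]
washer [529.8  -1.7  16.4] 3.9516284313135226 [530.30058579  -0.67284297  23.        ] [524.60960853   2.014385    23.        ]
[[732.0, 150.0, 15.0], [676.0, -177.0, 15.0], [427.0, -130.0, 15.0], [482.0, 198.0, 15.0]]
top sat/val
200   .   .   .   .   .   .   .   .   .   .   .   .   .   .   .   .   .   .   .   .   .   .   .   .   .   .
201   .   .   .   .   .   .   .   .   .   .   .   .   .   .   .   .   .   .   .   .   .   .   .   .   .   .
202   .   .   .   .   .   .   .   .   .   .   .   .   .   .   .   .   .   .   .   .   .   .   .   .   .   .
203   .   .   .   .   .   .   .   .   .   .   .   .   .   .   .   .   .   .   .   .   .   .   .   .   .   .
204   .   .   .   .   .   .   .   .   .   .   .   .   .   .   .   .   .   .   .   .   .   .   .   .   .   .
205   .   .   .   .   .   .   .   .   .   .   .   .   .   .   .   .   .   .   .   .   .   .   .   .   .   .
206   .   .   .   .   .   .   .   .   .   .   .   .   .   .  8
[... 3282 characters left out ...]
117  98  97  94  95  98 104 105   .   .   .   .   .   .   .
212   .   .   .   .   .   .   .   . 115 105 103  97 105 121   .   .   .   .   .   .   .   .
213   .   .   .   .   .   .   .   .   .   .   .   .   .   .   .   .   .   .   .   .   .   .
214   .   .   .   .   .   .   .   .   .   .   .   .   .   .   .   .   .   .   .   .   .   .
215   .   .   .   .   .   .   .   .   .   .   .   .   .   .   .   .   .   .   .   .   .   .
216   .   .   .   .   .   .   .   .   .   .   .   .   .   .   .   .   .   .   .   .   .   .
217   .   .   .   .   .   .   .   .   .   .   .   .   .   .   .   .   .   .   .   .   .   .
x0 284
[347.73911703 255.02345507  60.        ] [571.4335901  424.97261509  90.        ]
```

The washer is near (527.5, 0.7) and the ring plane's azimuth is about -46°, so the hole axis is at about 44°. The rod's middle is near (461, -368), along world x. I'll grasp at yaw 180 so the last joint has range for the clockwise swing. First I move above the rod.

```bash
cat >> h.py <<'E'
def go(x,y,z,yaw):
    "remaining move in tool axes, row units, from the measured pose"
    s=env.state(); p=s["ee_pos"]; from scipy.spatial.transform import Rotation as Ro
    R=Ro.from_euler("xyz",s["ee_rot"],degrees=True).as_matrix()
    d=R.T@(np.array([x,y,z])-p)/30; dy=(yaw-s["ee_rot"][2]+180)%360-180
    print("pose",p.round(1),s["ee_rot"].round(2),"slide",d.round(3),"spin",round(-dy/8,3),"q6",s["qpos"][5].round(1),"t",round(s["time_s"],2),"F",s["force"].round(2),"T",s["torque"].round(3),"w",round(s["gripper_width"],1))
E
python3 -m jog '{"jaw":[91,91,91,91,91,91,91,91,91,91],"slide":[[0.957,-0.2,0.2],[0.957,-0.2,0.2],[0.957,-0.2,0.2],[0.957,-0.2,0.2],[0.957,-0.2,0.2],[0.957,-0.2,0.2],[0.957,-0.2,0.2],[0.957,-0.2,0.2],[0.957,-0.2,0.2],[0.957,-0.2,0.2]],"spin":[0,0,0,0,0,0,0,0,0,0]}'
python3 -m jog '{"jaw":[91,91,91,91,91,91,91,91,91,91],"slide":[[0,0,0],[0,0,0],[0,0,0],[0,0,0],[0,0,0],[0,0,0],[0,0,0],[0,0,0],[0,0,0],[0,0,0]],"spin":[-1,-1,-1,-1,-1,-1,-1,-1,-1,-1]}'
python3 -m jog '{"jaw":[91,91,91,91,91,91,91,91,91,91],"slide":[[0,0,0],[0,0,0],[0,0,0],[0,0,0],[0,0,0],[0,0,0],[0,0,0],[0,0,0],[0,0,0],[0,0,0]],"spin":[-1,-1,-1,-1,-1,-1,-1,-1,-1,-0.7]}'
python3 -c "
from h import *
for z in (39.9,43.5):
  for n,a,b in(('top',(433.4,200.1),(440.6,270)),('side',(356.4,137.6),(402.8,160.6))): print(n,z,onz(n,a,z).round(1),onz(n,b,z).round(1))
go(461,-368,80,180.5)"
```

```text
time_s: 1.1
ee_pos: [461.6, -366.8, 153.3]
ee_rot: [-180.0, 0.0, 22.3]
force: [0.8, -0.8, -0.0]
gripper_width: 91.0
gripper_force: 0.0
time_s: 2.1
ee_pos: [460.6, -367.5, 153.5]
ee_rot: [-180.0, -0.0, 102.6]
force: [0.0, 0.3, 0.3]
gripper_width: 91.2
gripper_force: 0.0
time_s: 3.1
ee_pos: [460.7, -367.5, 153.5]
ee_rot: [180.0, -0.0, -179.9]
force: [-0.3, 0.2, 0.5]
gripper_width: 90.9
gripper_force: 0.0
top 39.9 [ 551.4 -366.2   39.9] [ 372.6 -368.2   39.9]
side 39.9 [ 548.7 -367.    39.9] [ 370.7 -370.2   39.9]
top 43.5 [ 550.6 -364.8   43.5] [ 372.5 -366.8   43.5]
side 43.5 [ 546.9 -363.5   43.5] [ 369.4 -366.6   43.5]
pose [ 460.7 -367.5  153.5] [ 1.7996e+02 -4.0000e-02 -1.7986e+02] slide [-0.013 -0.017  2.449] spin -0.045 q6 -129.8 t 3.1 F [-0.28  0.25  0.54] T [ 0.105 -0.157 -0.019] w 90.9
```

```bash
python3 -m jog '{"jaw":[91,91,91,91,91,91,91],"slide":[[0,0.06,1],[0,0,1],[0,0,1],[0,0,0.6],[0,0,0.4],[0,0,0.17],[0,0,0]],"spin":[-0.08,0,0,0,0,0,0]}' 40
python3 -c "
from h import *
go(460.5,-365.5,28.5,180.8); grab('top','t1.png'); s=grab('side','s1.png')
print(proj('side',[460,-366,43]),proj('top',[460,-366,43]))
cv2.imwrite('pics/c2.png',cv2.resize(s[110:200,320:440],(800,600),interpolation=cv2.INTER_CUBIC))"
```

```text
time_s: 3.8
ee_pos: [460.9, -365.9, 28.6]
ee_rot: [180.0, -0.0, -179.5]
force: [0.2, 0.1, 0.7]
gripper_width: 90.9
gripper_force: 0.0
pose [ 460.9 -365.9   28.6] [ 1.7998e+02 -3.0000e-02 -1.7948e+02] slide [0.012 0.014 0.003] spin -0.035 q6 -130.1 t 3.8 F [0.17 0.09 0.67] T [ 0.147 -0.222 -0.014] w 90.9
[[378.75171349 148.5710062 ]] [[437.02368325 235.11035437]]
```

View pics/c2.png

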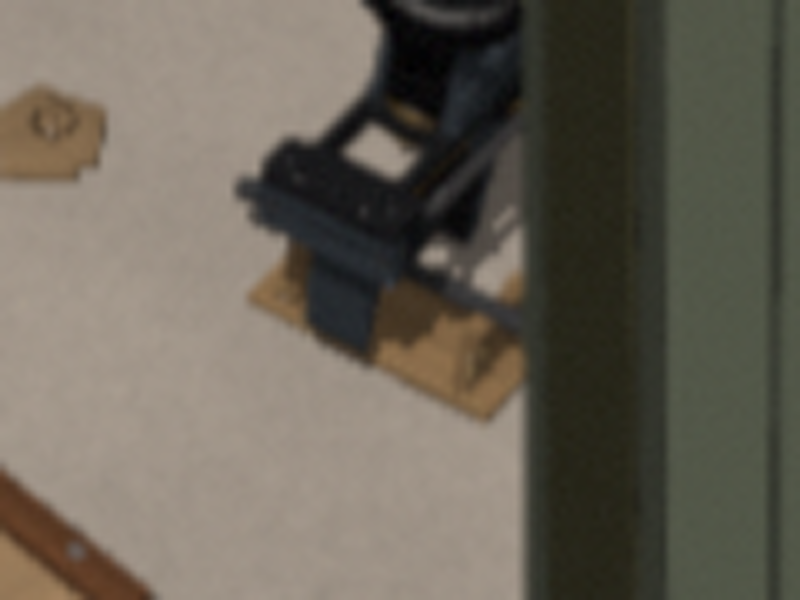

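The crop shows the near finger at about (345,310) beside the rod, between the uprights. The rod runs to the right at (470,290). Now I close the fingers.

```bash
python3 -m jog '{"jaw":[60,30,10,5,5,5,5,5],"slide":[[0,0,0],[0,0,0],[0,0,0],[0,0,0],[0,0,0],[0,0,0],[0,0,0],[0,0,0]],"spin":[0,0,0,0,0,0,0,0]}' 40; python3 -c "
from h import *
go(460.5,-365.5,28.5,180.8)"
```

```text
time_s: 4.7
ee_pos: [460.9, -365.9, 28.8]
ee_rot: [-180.0, -0.0, -179.5]
force: [-0.2, -0.1, -0.3]
gripper_width: 29.8
gripper_force: 0.0
pose [ 460.9 -365.9   28.8] [-180.     -0.   -179.48] slide [0.013 0.015 0.011] spin -0.035 q6 -130.1 t 4.7 F [-0.17 -0.1  -0.32] T [ 0.149 -0.139  0.002] w 29.8
```

```bash
python3 -m jog '{"jaw":[5,5,5,5,5,5],"slide":[[0,0,0],[0,0,0],[0,0,0],[0,0,0],[0,0,0],[0,0,0]],"spin":[0,0,0,0,0,0]}' 50; python3 -c "
from h import *
go(460.5,-365.5,28.5,180.8)"
```

```text
time_s: 5.3
ee_pos: [461.0, -366.3, 29.0]
ee_rot: [-179.9, 0.0, -179.5]
force: [0.4, -1.8, 1.9]
gripper_width: 10.8
gripper_force: 50.0
pose [ 461.  -366.3   29. ] [-1.7995e+02  2.0000e-02 -1.7946e+02] slide [0.018 0.028 0.018] spin -0.033 q6 -130.1 t 5.3 F [ 0.37 -1.8   1.88] T [-0.251 -0.008  0.22 ] w 10.8
```

```bash
python3 -m jog '{"jaw":[5,5,5,5],"slide":[[0,0,-0.5],[0,0,-1],[0,0,-1],[0,0,-0.6]],"spin":[0,0,0,0]}'; python3 -c "
from h import *
go(610,80.5,122,180.5)"
```

```text
time_s: 5.7
ee_pos: [461.4, -365.8, 123.6]
ee_rot: [-180.0, 0.1, -179.5]
force: [1.2, -0.5, -1.9]
gripper_width: 11.0
gripper_force: 50.0
pose [ 461.4 -365.8  123.6] [-1.7998e+02  9.0000e-02 -1.7952e+02] slide [-5.078 14.836  0.057] spin -0.003 q6 -130.1 t 5.7 F [ 1.2  -0.53 -1.92] T [ 0.083 -0.15   0.004] w 11.0
```

```bash
python3 -m jog '{"jaw":[5,5,5,5,5,5,5,5,5,5],"slide":[[-0.34,0.99,0],[-0.34,0.99,0],[-0.34,0.99,0],[-0.34,0.99,0],[-0.34,0.99,0],[-0.34,0.99,0],[-0.34,0.99,0],[-0.34,0.99,0],[-0.34,0.99,0],[-0.34,0.99,0]],"spin":[0,0,0,0,0,0,0,0,0,0]}'
python3 -m jog '{"jaw":[5,5,5,5,5,5,5,5,5,5],"slide":[[-0.34,0.99,0],[-0.34,0.99,0],[-0.34,0.99,0],[-0.34,0.99,0],[-0.34,0.99,0],[0,0,0],[0,0,0],[0,0,0],[0,0,0],[0,0,0]],"spin":[0,0,0,0,-0.4,-1,-1,-1,-1,-1]}'
python3 -m jog '{"jaw":[5,5],"slide":[[0,0,0.9],[0,0,0.8]],"spin":[0,0]}'
python3 - <<'E'
from h import *
go(610,80.5,34,224)
t=grab("top","t2.png"); s=grab("side","s2.png")
def c(im,x,y,w,h): return cv2.resize(im[y:y+h,x:x+w],(400,600),interpolation=cv2.INTER_CUBIC)
cv2.imwrite("pics/c3.png",np.hstack([c(t,235,150,60,90),c(s,260,160,60,90)]))
E
```

```text
time_s: 6.7
ee_pos: [559.8, -66.3, 121.3]
ee_rot: [179.9, -0.1, -179.5]
force: [0.1, -0.5, -1.7]
gripper_width: 11.1
gripper_force: 50.0
time_s: 7.7
ee_pos: [609.0, 81.3, 121.0]
ee_rot: [179.9, -0.1, -136.0]
force: [0.1, -0.2, -2.0]
gripper_width: 11.2
gripper_force: 50.0
time_s: 7.9
ee_pos: [609.4, 81.3, 70.1]
ee_rot: [180.0, 0.0, -136.3]
force: [-0.4, -0.4, -1.4]
gripper_width: 11.2
gripper_force: 50.0
pose [609.4  81.3  70.1] [ 1.7996e+02  1.0000e-02 -1.3632e+02] slide [ 0.004 -0.032  1.204] spin -0.04 q6 -127.2 t 7.9 F [-0.43 -0.44 -1.39] T [ 0.15  -0.024 -0.036] w 11.2
```

View pics/c3.png

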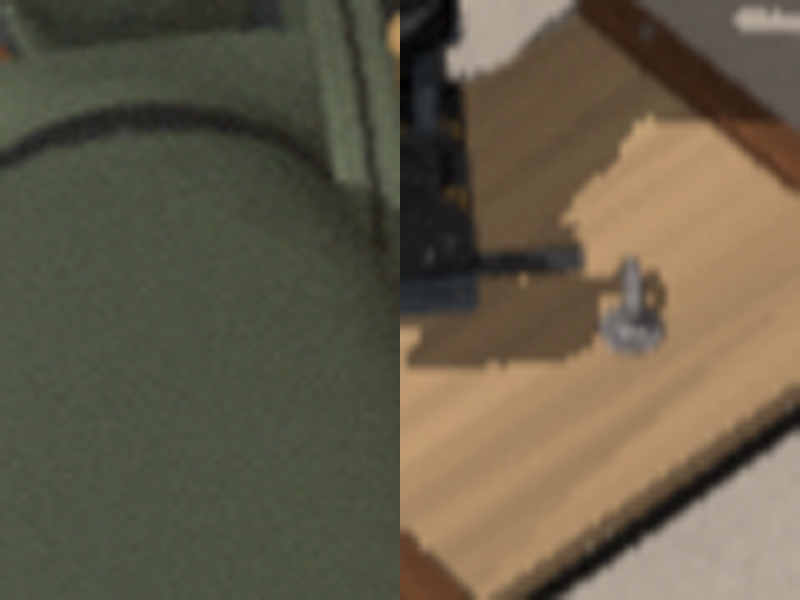

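The side view shows the rod tip at about px (286.7,198.7), left of the ring, and the ring top at (294.5,198.8). The arm hides the top view. I'll check the calibration against the known tip.

```bash
python3 - <<'E'
from h import *
d=np.array([np.cos(np.radians(223.7)),np.sin(np.radians(223.7)),0])
p=np.array([609.4,81.3,70.1+14.6])
print("tip pred",proj("side",[p+d*90, p+d*90+[0,0,6],p+d*90-[0,0,6]]),"obs 286.7,198.7")
for E in([530.3,-.7],[527.5,.7],[524.6,2]):
    print(E,"side: washer,ringtop",proj("side",[E+[23],E+[64.5]]).round(1).tolist(),"top:",proj("top",[E+[23],E+[64.5]]).round(1).tolist())
s=cv2.imread("pics/s2.png")[190:216,278:306]; h=cv2.cvtColor(s,cv2.COLOR_BGR2HSV)
for r in range(26): print(190+r,' '.join('%3d'%v if q<75 else '  .' for v,q in zip(h[r,:,2],h[r,:,1])))
E
```

```text
tip pred [[286.53427881 196.44880732]
 [286.55479008 195.1138833 ]
 [286.51389535 197.77557094]] obs 286.7,198.7
[530.3, -0.7] side: washer,ringtop [[294.0, 208.1], [294.3, 199.2]] top: [[291.7, 211.8], [292.3, 208.6]]
[527.5, 0.7] side: washer,ringtop [[294.4, 208.8], [294.7, 199.9]] top: [[291.2, 212.9], [291.7, 209.7]]
[524.6, 2] side: washer,ringtop [[294.9, 209.5], [295.2, 200.7]] top: [[290.7, 214.0], [291.2, 210.9]]
190   .   .   .   .   .   .   .   .   .   .   .   .   .   .   .   .   .   .   .   .   .   .   .   .   .   .   .   .
191   .   .   .   .   .   .   .   .   .   .   .   .   .   .   .   .   .   .   .   .   .   .   .   .   .   .   .   .
192   .   .   .   .   .   .   .   .   .   .   .   .   .   .   .   .   .   .   .   .   .   .   .   .   .   .   .   .
193   .   .   .   .   .   .   .   .   .   .   .   .   .   .   .   .   .   .   .   .   .   .   .   .   .   .   .   .
194   .   .   .   .   .   .   .   .   .   .   .   .   .   .   .   .   .   .   .   .   .   .   .   .   .   .   .   .
195   .   .   .   .   .   .   .   .   .   .   .   .   .   .   .   .   .   .   .   .   .   .  
[... 1642 characters left out ...]
   .
210   .   .   .   .   .   .   .   .   .   .   .   . 137 123 111 131 123 120 121 111 120   .   .   .   .   .   .   .
211   .   .   .   .   .   .   .   .   .   .   .   .   . 140 116 113 108 110 116 123 125   .   .   .   .   .   .   .
212   .   .   .   .   .   .   .   .   .   .   .   .   . 159 136 126 121 115 124 144   .   .   .   .   .   .   .   .
213   .   .   .   .   .   .   .   .   .   .   .   .   .   .   .   .   .   .   .   .   .   .   .   .   .   .   .   .
214   .   .   .   .   .   .   .   .   .   .   .   .   .   .   .   .   .   .   .   .   .   .   .   .   .   .   .   .
215   .   .   .   .   .   .   .   .   .   .   .   .   .   .   .   .   .   .   .   .   .   .   .   .   .   .   .   .
```

```bash
python3 - <<'E'
from h import *
d=np.array([np.cos(np.radians(223.7)),np.sin(np.radians(223.7)),0]); p=np.array([609.4,81.3,84.7])
print(proj("side",[p+d*k for k in(60,70,80,90)]))
go(612.6,79.2,34,223.7)
E
```

```text
[[276.39593798 197.07100782]
 [279.77765389 196.86349159]
 [283.15709231 196.65609193]
 [286.53427881 196.44880732]]
pose [606.4  80.8  67. ] [ 179.65   -0.41 -136.31] slide [-0.121 -0.189  1.098] spin -0.002 q6 -127.2 t 8.0 F [-0.49 -0.04 -1.65] T [ 0.127 -0.106  0.012] w 11.3
```

```bash
python3 -m jog '{"jaw":[5,5,5,5],"slide":[[0,0,0],[0,0,0],[0,0,0],[0,0,0]],"spin":[0,0,0,0]}'; python3 - <<'E'
from h import *
go(612.6,79.2,34,223.7); s=grab("side","s3.png")[190:216,278:306]; h=cv2.cvtColor(s,cv2.COLOR_BGR2HSV)
for r in range(3,14): print(190+r,' '.join('%3d'%v if q<75 else '  .' for v,q in zip(h[r,:,2],h[r,:,1])))
go(612.6,79.2,34,223.7)
E
```

```text
time_s: 8.4
ee_pos: [610.4, 81.0, 71.9]
ee_rot: [-179.9, 0.1, -136.3]
force: [0.1, -0.3, -1.9]
gripper_width: 11.0
gripper_force: 50.0
pose [610.4  81.   71.9] [-1.7994e+02  9.0000e-02 -1.3629e+02] slide [-0.008 -0.092  1.263] spin 0.001 q6 -127.2 t 8.4 F [ 0.06 -0.28 -1.9 ] T [ 0.084 -0.069 -0.018] w 11.0
193   .   .   .   .   .   .   .   .   .   .   .   .   .   .   .   .   .   .   .   .   .   .   .   .   .   .   .   .
194   .   .   .   .   .   .   .   .   .   .   .   .   .   .   .   .   .   .   .   .   .   .   .   .   .   .   .   .
195  79  71  71  68  62  63  66  74   .   .   .   .   .   .   .   .   .   .   .   .   .   .   .   .   .   .   .   .
196  50  61  62  63  62  63  63  67   .   .   .   .   .   .   .   .   .   .   .   .   .   .   .   .   .   .   .   .
197  36  51  54  53  60  62  62  66   .   .   .   .   .   .   .   .   .   .   .   .   .   .   .   .   .   .   .   .
198  41  57  50  49  57  63  68   .   .   .   .   .   .   .   .   .   .   .   .   .   .   .   .   .   .   .   .   .
199   .   .   .   .   .   .   .   .   .   .   .   .   .   .   .   . 123 127   .   .   .   .   .   .   .   .   .   .
200   .   .   .   .   .   .   .   .   .   .   .   .   .   .   .  99 120 120   .   .   .   .   .   .   .   .   .   .
201   .   .   .   .   .   .   .   .   .   .   .   .   .   .   . 111 129 121   .   .   .   .   .   .   .   .   .   .
202   .   .   .   .   .   .   .   .   .   .   .   .   .   .   . 135 130 122  89   .   .   .   .   .   .   .   .   .
203   .   .   .   .   .   .   .   .   .   .   .   .   .   .   . 147 130 122  85   .   .   .   .   .   .   .   .   .
pose [610.3  81.   71.7] [-1.7995e+02  7.0000e-02 -1.3629e+02] slide [-0.013 -0.094  1.257] spin 0.001 q6 -127.2 t 8.45 F [ 0.22  0.38 -1.71] T [ 0.141 -0.026  0.017] w 10.9
```

After settling, the side view shows the tip at (285.5,196.5), within 0.6 px of prediction, so E = (529.2, 0) holds. I'll lower and then insert slowly.

```bash
python3 -m jog '{"jaw":[5,5,5,5,5,5,5],"slide":[[0,-0.09,0.4],[0,0,0.4],[0,0,0.3],[0,0,0.16],[0,0,0],[0,0,0],[0,0,0]],"spin":[0,0,0,0,0,0,0]}'
python3 -c "
from h import *
go(612.3,79.5,34,223.7)"
python3 -m jog '{"jaw":[5,5,5,5,5,5,5],"slide":[[0.2,0,0],[0.2,0,0],[0.2,0,0],[0.2,0,0],[0,0,0],[0,0,0],[0,0,0]],"spin":[0,0,0,0,0,0,0]}'
python3 -c "
from h import *
go(612.3,79.5,34,223.7)"
```

```text
time_s: 9.15
ee_pos: [612.2, 79.0, 33.5]
ee_rot: [-180.0, 0.0, -136.3]
force: [0.3, 0.3, -1.5]
gripper_width: 11.0
gripper_force: 50.0
pose [612.2  79.   33.5] [-1.7996e+02  4.0000e-02 -1.3628e+02] slide [-0.014  0.009 -0.018] spin 0.002 q6 -127.4 t 9.15 F [ 0.32  0.35 -1.52] T [ 0.166 -0.047 -0.013] w 11.0
time_s: 9.85
ee_pos: [594.7, 62.4, 33.1]
ee_rot: [-180.0, 0.0, -136.3]
force: [0.8, -0.6, -2.2]
gripper_width: 11.1
gripper_force: 50.0
pose [594.7  62.4  33.1] [-1.7998e+02  2.0000e-02 -1.3629e+02] slide [-0.818  0.005 -0.029] spin 0.002 q6 -128.8 t 9.85 F [ 0.79 -0.57 -2.2 ] T [ 0.108 -0.075  0.01 ] w 11.1
```

```bash
python3 -m jog '{"jaw":[5,5,5,5,5,5,5,5],"slide":[[0.15,0,-0.02],[0.15,0,0],[0.15,0,0],[0.15,0,0],[0.15,0,0],[0.12,0,0],[0,0,0],[0,0,0]],"spin":[0,0,0,0,0,0,0,0]}'
python3 - <<'E'
from h import *
go(576.2,44.9,34,223.7)
t=grab("top","t4.png"); s=grab("side","s4.png")
cv2.imwrite("pics/c4.png",cv2.resize(s[175:235,255:335],(800,600),interpolation=cv2.INTER_CUBIC))
E
```

```text
time_s: 10.65
ee_pos: [575.7, 44.3, 33.7]
ee_rot: [-180.0, 0.0, -136.3]
force: [0.3, 0.8, -1.6]
gripper_width: 11.1
gripper_force: 50.0
pose [575.7  44.3  33.7] [-1.7998e+02  2.0000e-02 -1.3629e+02] slide [-0.027  0.002 -0.009] spin 0.001 q6 -130.4 t 10.65 F [ 0.31  0.84 -1.64] T [ 0.082 -0.117  0.033] w 11.1
```

View pics/c4.png

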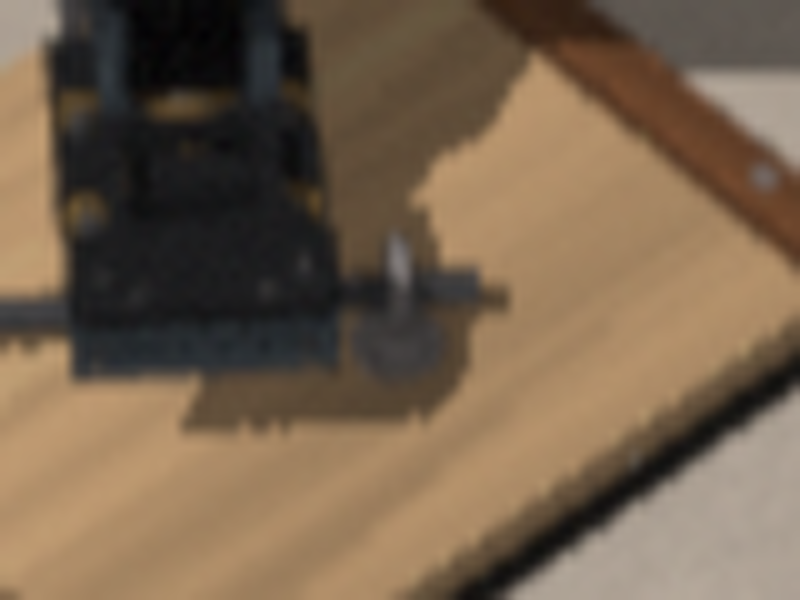

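The crop shows the rod through the ring. The ring is at (400,270) and the rod tip emerges at (480,285), with no contact force. Now I orbit clockwise about the eye.

```bash
cat >> h.py <<'E'
def tq(E=(529.2,0)):
    s=env.state(); p=s["ee_pos"]; r=np.array([p[0]-E[0],p[1]-E[1],p[2]+14.6-48.5])/1000; F,T=s["force"],s["torque"]
    y=np.radians(s["ee_rot"][2]); x=np.array([np.cos(y),np.sin(y)]); e=-r[:2]*1000
    print("yaw",s["ee_rot"][2].round(2),"eye in tool xy",(e@x).round(2),(e@np.array([x[1],-x[0]])).round(2),"z",p[2].round(1),"F",F.round(2),"Ftool xy",(F[:2]@x).round(2),(F[:2]@np.array([x[1],-x[0]])).round(2),"T",T.round(3),"Teye",(T[2]+r[0]*F[1]-r[1]*F[0]).round(3),"t",round(s["time_s"],2),"q6",s["qpos"][5].round(1))
E
python3 -c "
from h import *
tq()"
python3 -m jog '{"jaw":[5,5,5,5,5,5,5,5,5,5],"slide":[[0.005,-0.149,0],[0.005,-0.149,0],[0.005,-0.149,0],[0.005,-0.149,0],[0.005,-0.149,0],[0.005,-0.149,0],[0.005,-0.149,0],[0,0,0],[0,0,0],[0,0,0]],"spin":[0.5,0.5,0.5,0.5,0.5,0.5,0.5,0,0,0]}' 60
python3 -c "
from h import *
tq()"
```

```text
yaw -136.28 eye in tool xy 64.35 0.07 z 33.7 F [-0.41 -0.45 -0.77] Ftool xy 0.61 -0.05 T [ 0.143 -0.079  0.036] Teye 0.033 t 10.75 q6 -130.4
time_s: 11.75
ee_pos: [590.9, 17.7, 33.6]
ee_rot: [180.0, -0.0, -164.2]
force: [0.2, 0.4, -1.7]
gripper_width: 10.5
gripper_force: 60.0
yaw -164.22 eye in tool xy 64.18 -0.22 z 33.6 F [ 0.22  0.44 -1.72] Ftool xy -0.33 0.36 T [ 0.138 -0.076  0.051] Teye 0.075 t 11.75 q6 -105.2
```

```bash
for i in 1; do :; done
python3 -m jog '{"jaw":[5,5,5,5,5],"slide":[[0.001,-0.075,0],[0.001,-0.075,0],[0.001,-0.075,0],[0,0,0],[0,0,0]],"spin":[0.25,0.25,0.25,0,0]}' >/dev/null; python3 -c "
from h import *
tq()"
python3 -m jog '{"jaw":[5,5,5,5,5],"slide":[[0.001,-0.075,0],[0.001,-0.075,0],[0.001,-0.075,0],[0,0,0],[0,0,0]],"spin":[0.25,0.25,0.25,0,0]}' >/dev/null; python3 -c "
from h import *
tq()"
python3 -m jog '{"jaw":[5,5,5,5,5],"slide":[[0.001,-0.075,0],[0.001,-0.075,0],[0,0,0],[0,0,0],[0,0,0]],"spin":[0.25,0.25,0,0,0]}' >/dev/null; python3 -c "
from h import *
tq()"
```

```text
yaw -170.22 eye in tool xy 64.16 -0.15 z 33.6 F [-0.72  0.16 -2.22] Ftool xy 0.69 0.28 T [ 0.148 -0.103 -0.001] Teye 0.017 t 12.25 q6 -99.8
yaw -176.22 eye in tool xy 64.18 -0.04 z 33.6 F [ 0.04  0.39 -1.04] Ftool xy -0.07 0.39 T [ 0.075 -0.091  0.06 ] Teye 0.085 t 12.75 q6 -94.5
yaw 179.77 eye in tool xy 64.21 -0.09 z 33.7 F [ 0.49 -0.28 -0.76] Ftool xy -0.49 -0.28 T [ 0.084 -0.094  0.057] Teye 0.039 t 13.25 q6 -90.9
```

```bash

python3 -m jog '{"jaw":[5,5,5,5],"slide":[[0.001,-0.075,0],[0.001,-0.075,0],[0,0,0],[0,0,0]],"spin":[0.25,0.25,0,0]}' >/dev/null; python3 -c "
from h import *
tq()"
python3 -m jog '{"jaw":[5,5,5,5],"slide":[[0.001,-0.075,0],[0.001,-0.075,0],[0,0,0],[0,0,0]],"spin":[0.25,0.25,0,0]}' >/dev/null; python3 -c "
from h import *
tq()"
python3 -m jog '{"jaw":[5,5,5,5],"slide":[[0.001,-0.075,0],[0.001,-0.075,0],[0,0,0],[0,0,0]],"spin":[0.25,0.25,0,0]}' >/dev/null; python3 -c "
from h import *
tq()"
```

```text
yaw 175.77 eye in tool xy 64.3 -0.01 z 33.7 F [-0.41 -0.06 -1.32] Ftool xy 0.4 -0.09 T [ 0.089 -0.109  0.033] Teye 0.027 t 13.65 q6 -87.3
yaw 171.78 eye in tool xy 64.31 -0.01 z 33.7 F [-0.06 -0.21 -1.32] Ftool xy 0.03 -0.22 T [ 0.051 -0.13   0.02 ] Teye 0.006 t 14.05 q6 -83.8
yaw 167.79 eye in tool xy 64.34 -0.0 z 33.6 F [ 0.05 -0.16 -0.78] Ftool xy -0.08 -0.14 T [ 0.098 -0.071  0.004] Teye -0.005 t 14.45 q6 -80.2
```

```bash

python3 -m jog '{"jaw":[5,5,5,5],"slide":[[0.001,-0.075,0],[0.001,-0.075,0],[0,0,0],[0,0,0]],"spin":[0.25,0.25,0,0]}' >/dev/null; python3 -c "
from h import *
tq()"
python3 -m jog '{"jaw":[5,5,5,5],"slide":[[0.001,-0.075,0],[0.001,-0.075,0],[0,0,0],[0,0,0]],"spin":[0.25,0.25,0,0]}' >/dev/null; python3 -c "
from h import *
tq()
s=grab('side','s5.png'); t=grab('top','t5.png')
cv2.imwrite('pics/c5.png',np.hstack([cv2.resize(s[180:225,265:325],(400,300),interpolation=cv2.INTER_CUBIC),cv2.resize(t[190:235,260:320],(400,300),interpolation=cv2.INTER_CUBIC)]))"
```

```text
yaw 163.78 eye in tool xy 64.38 -0.01 z 33.7 F [-0.78  0.68 -1.96] Ftool xy 0.93 0.43 T [-0.005 -0.088  0.067] Teye 0.095 t 14.85 q6 -76.6
yaw 159.79 eye in tool xy 64.39 0.01 z 33.7 F [ 0.43 -0.19 -0.73] Ftool xy -0.47 -0.03 T [ 0.087 -0.101 -0.002] Teye -0.004 t 15.25 q6 -73.1
```

View pics/c5.png

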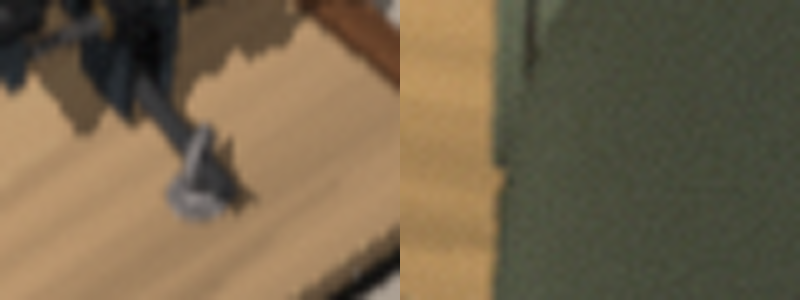

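The crop shows the ring near (200,150), now tilted and seen wider than before, with the rod crossing through it. The ring seems to be turning with the rod, about 20° so far. I continue in 2° steps and watch torque and joint 6 effort.

```bash
sed -i 's/"q6",s\["qpos"\]\[5\].round(1))$/"q6",s["qpos"][5].round(1),"eff",s["effort"][[0,5]].round(3))/' h.py; cat > r.sh <<'E'
python3 -c "
from h import *
tq()"
E
J='python3 -m jog'
python3 -m jog '{"jaw":[5,5,5],"slide":[[0.001,-0.075,0],[0,0,0],[0,0,0]],"spin":[0.25,0,0]}' >/dev/null; sh r.sh
python3 -m jog '{"jaw":[5,5,5],"slide":[[0.001,-0.075,0],[0,0,0],[0,0,0]],"spin":[0.25,0,0]}' >/dev/null; sh r.sh
python3 -m jog '{"jaw":[5,5,5],"slide":[[0.001,-0.075,0],[0,0,0],[0,0,0]],"spin":[0.25,0,0]}' >/dev/null; sh r.sh
```

```text
yaw 157.77 eye in tool xy 64.44 -0.0 z 33.7 F [-0.06 -0.52 -1.81] Ftool xy -0.14 -0.5 T [ 0.004 -0.105 -0.017] Teye -0.049 t 15.65 q6 -71.3 eff [-0.037  0.008]
yaw 155.77 eye in tool xy 64.44 0.02 z 33.7 F [-0.21  0.42 -1.16] Ftool xy 0.36 0.3 T [ 0.07  -0.145 -0.062] Teye -0.043 t 15.95 q6 -69.5 eff [-0.039  0.008]
yaw 153.77 eye in tool xy 64.47 -0.01 z 33.7 F [-1.05 -0.35 -1.54] Ftool xy 0.79 -0.78 T [ 0.019 -0.077 -0.028] Teye -0.078 t 16.25 q6 -67.7 eff [-0.034  0.009]
```

```bash
python3 - <<'E'
from h import *
s=grab('side','s6.png'); a=cv2.imread('pics/s5.png'); b=cv2.imread('pics/s4.png'); o=cv2.imread('pics/s3.png')
c=lambda im:cv2.resize(im[190:220,278:318],(400,300),interpolation=cv2.INTER_CUBIC)
cv2.imwrite('pics/c6.png',np.vstack([np.hstack([c(o),c(b)]),np.hstack([c(a),c(s)])]))
print((proj("side",[[529.2,0,z] for z in(23,48.5,64.5)])-[278,190])*10)
E
```

```text
[[161.2014238  183.70757012]
 [163.0192961  129.81542443]
 [164.18423775  95.29320784]]
```

View pics/c6.png

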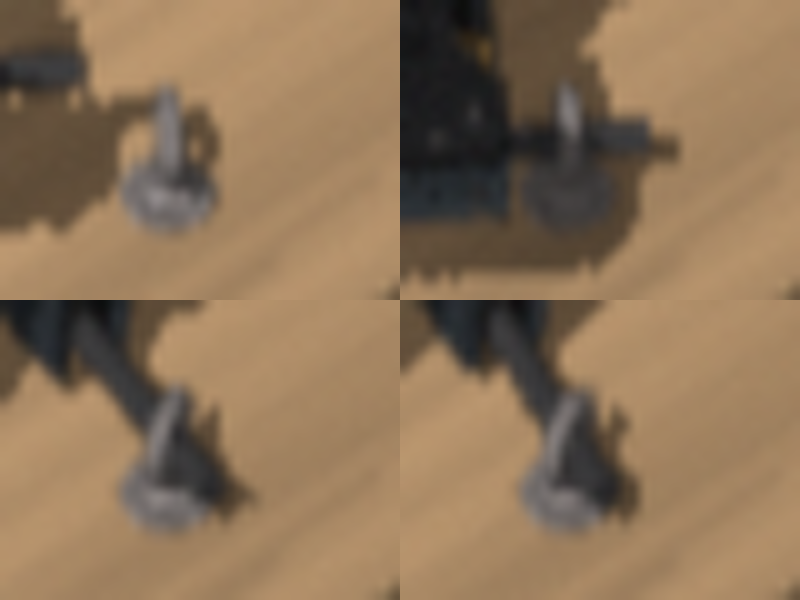

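The four panels show the ring turning progressively with the rod, tilting right between panel 1 at (165,140) and panel 4 at (570,430). The drive works, so I continue in 2° steps.

```bash

python3 -m jog '{"jaw":[5,5,5],"slide":[[0.001,-0.075,0],[0,0,0],[0,0,0]],"spin":[0.25,0,0]}' >/dev/null; sh r.sh
python3 -m jog '{"jaw":[5,5,5],"slide":[[0.001,-0.075,0],[0,0,0],[0,0,0]],"spin":[0.25,0,0]}' >/dev/null; sh r.sh
python3 -m jog '{"jaw":[5,5,5],"slide":[[0.001,-0.075,0],[0,0,0],[0,0,0]],"spin":[0.25,0,0]}' >/dev/null; sh r.sh
```

```text
yaw 151.77 eye in tool xy 64.48 0.02 z 33.7 F [ 0.44 -0.83 -1.15] Ftool xy -0.78 -0.52 T [ 0.028 -0.158  0.02 ] Teye -0.013 t 16.6 q6 -65.9 eff [-0.036  0.008]
yaw 149.77 eye in tool xy 64.51 0.03 z 33.7 F [ 0.04  0.85 -1.08] Ftool xy 0.4 0.76 T [ 0.034 -0.109  0.038] Teye 0.087 t 16.9 q6 -64.1 eff [-0.03   0.009]
yaw 147.78 eye in tool xy 64.5 0.03 z 33.7 F [-0.75 -0.09 -1.32] Ftool xy 0.59 -0.48 T [ 0.019 -0.099  0.001] Teye -0.03 t 17.2 q6 -62.3 eff [-0.034  0.007]
```

```bash

python3 -m jog '{"jaw":[5,5,5],"slide":[[0.001,-0.075,0],[0,0,0],[0,0,0]],"spin":[0.25,0,0]}' >/dev/null; sh r.sh
python3 -m jog '{"jaw":[5,5,5],"slide":[[0.001,-0.075,0],[0,0,0],[0,0,0]],"spin":[0.25,0,0]}' >/dev/null; sh r.sh
```

```text
yaw 145.78 eye in tool xy 64.5 0.04 z 33.7 F [ 0.35  0.33 -1.62] Ftool xy -0.11 0.47 T [-0.014 -0.117 -0.033] Teye -0.003 t 17.5 q6 -60.5 eff [-0.041  0.005]
yaw 143.78 eye in tool xy 64.5 0.05 z 33.7 F [-0.74 -0.6  -1.72] Ftool xy 0.24 -0.92 T [ 0.045 -0.127  0.011] Teye -0.048 t 17.8 q6 -58.7 eff [-0.04   0.004]
```

```bash

python3 -m jog '{"jaw":[5,5,5],"slide":[[0.001,-0.075,0],[0,0,0],[0,0,0]],"spin":[0.25,0,0]}' >/dev/null; sh r.sh
python3 -m jog '{"jaw":[5,5,5],"slide":[[0.001,-0.075,0],[0,0,0],[0,0,0]],"spin":[0.25,0,0]}' >/dev/null; sh r.sh
```

```text
yaw 141.78 eye in tool xy 64.52 0.08 z 33.7 F [ 0.83 -0.17 -1.78] Ftool xy -0.76 0.38 T [-0.008 -0.203 -0.035] Teye -0.01 t 18.1 q6 -56.9 eff [-0.042  0.004]
yaw 139.78 eye in tool xy 64.51 0.08 z 33.7 F [-0.49 -0.53 -0.88] Ftool xy 0.03 -0.72 T [ 0.045 -0.141 -0.018] Teye -0.065 t 18.4 q6 -55.0 eff [-0.045  0.002]
```

```bash

python3 -m jog '{"jaw":[5,5,5],"slide":[[0.001,-0.075,0],[0,0,0],[0,0,0]],"spin":[0.25,0,0]}' >/dev/null; sh r.sh
python3 -m jog '{"jaw":[5,5,5],"slide":[[0.001,-0.075,0],[0,0,0],[0,0,0]],"spin":[0.25,0,0]}' >/dev/null; sh r.sh
```

```text
yaw 137.78 eye in tool xy 64.53 0.1 z 33.7 F [-0.44  0.49 -1.79] Ftool xy 0.65 0.07 T [ 0.041 -0.156  0.002] Teye 0.007 t 18.7 q6 -53.2 eff [-0.051  0.001]
yaw 135.78 eye in tool xy 64.51 0.1 z 33.6 F [-0.81 -0.65 -1.18] Ftool xy 0.13 -1.03 T [ 0.061 -0.193 -0.058] Teye -0.125 t 19.0 q6 -51.4 eff [-0.054 -0.   ]
```

```bash
python3 - <<'E'
from h import *
cur=grab('side','s7.png')
for n,im in(("s6",cv2.imread('pics/s6.png')),("now",cur)):
    h=cv2.cvtColor(im[196:214,286:306],cv2.COLOR_BGR2HSV); print(n)
    for r in range(18): print(196+r,' '.join('%3d'%v if q<75 else '  .' for v,q in zip(h[r,:,2],h[r,:,1])))
E
```

```text
s6
196   .   .  96  64  60  53  59   .   .   .   .   .   .   .   .   .   .   .   .   .
197   .   .   .  79  61  56  54   .   .   .   .   .   .   .   .   .   .   .   .   .
198   .   .   .   .  68  59  54  61   .   .   .   .   .   .   .   .   .   .   .   .
199   .   .   .   .  88  61  58  58  92 104 105   .   .   .   .   .   .   .   .   .
200   .   .   .   .   .  65  60  70 110 107  81   .   .   .   .   .   .   .   .   .
201   .   .   .   .   .   .  68  92 120  95  66  95   .   .   .   .   .   .   .   .
202   .   .   .   .   .   .  85 118 115  68  57   .   .   .   .   .   .   .   .   .
203   .   .   .   .   .   . 114 129  99  58  53   .   .   .   .   .   .   .   .   .
204   .   .   .   .   .   . 130 126  79  60  52  57   .   .   .   .   .   .   .   .
205   .   .   .   .   .   . 129 117  66  57  56  52   .   .   .   .   .   .   .   .
206   .   .   .   .   . 138 116 108  58  56  57  51  56   .   .   .   .   .   .   .
207   .   .   .   . 149 122 104  88  56  56  59  56  50  56   .   .   .   .   .   .
208   .   .   .   . 131 112 110  79  70  63  59  53  45  47   .   .   .   .   .   .
209  
[... 1230 characters left out ...]
   .   .   .   .   .   .   .
206   .   .   .   .   . 112  85  59  55  55  49  53   .   .   .   .   .   .   .   .
207   .   .   .   . 147 110  83  59  56  55  48  47  70   .   .   .   .   .   .   .
208   .   .   .   . 129 107 105  89  61  53  50  42  61   .   .   .   .   .   .   .
209   .   .   .   . 124 115 119 129  68  49  50  44  63   .   .   .   .   .   .   .
210   .   .   .   . 137 122 116 124  73  63  51  50  64   .   .   .   .   .   .   .
211   .   .   .   .   . 137 119 112  98  95  68  69  75   .   .   .   .   .   .   .
212   .   .   .   .   . 155 134 124 118 108 103   .   .   .   .   .   .   .   .   .
213   .   .   .   .   .   .   .   .   .   .   .   .   .   .   .   .   .   .   .   .
```

The ring is still following, and its hole is now opening towards the side camera. I continue.

```bash

python3 -m jog '{"jaw":[5,5,5],"slide":[[0.001,-0.075,0],[0,0,0],[0,0,0]],"spin":[0.25,0,0]}' >/dev/null; sh r.sh
python3 -m jog '{"jaw":[5,5,5],"slide":[[0.001,-0.075,0],[0,0,0],[0,0,0]],"spin":[0.25,0,0]}' >/dev/null; sh r.sh
```

```text
yaw 133.77 eye in tool xy 64.52 0.11 z 33.7 F [ 0.38  0.18 -1.38] Ftool xy -0.13 0.4 T [ 0.053 -0.161  0.014] Teye 0.04 t 19.35 q6 -49.6 eff [-0.054 -0.   ]
yaw 131.78 eye in tool xy 64.53 0.13 z 33.7 F [ 0.31  0.59 -2.12] Ftool xy 0.23 0.63 T [ 0.042 -0.171 -0.034] Teye 0.006 t 19.65 q6 -47.7 eff [-0.053 -0.001]
```

```bash

python3 -m jog '{"jaw":[5,5,5],"slide":[[0.001,-0.075,0],[0,0,0],[0,0,0]],"spin":[0.25,0,0]}' >/dev/null; sh r.sh
python3 -m jog '{"jaw":[5,5,5],"slide":[[0.001,-0.075,0],[0,0,0],[0,0,0]],"spin":[0.25,0,0]}' >/dev/null; sh r.sh
```

```text
yaw 129.78 eye in tool xy 64.53 0.13 z 33.6 F [-0.51  0.13 -2.34] Ftool xy 0.43 -0.31 T [ 0.072 -0.131 -0.022] Teye -0.042 t 19.95 q6 -45.9 eff [-0.05  -0.002]
yaw 127.78 eye in tool xy 64.55 0.09 z 33.7 F [-0.38  0.33 -2.13] Ftool xy 0.49 -0.1 T [ 0.024 -0.167 -0.029] Teye -0.035 t 20.25 q6 -44.1 eff [-0.05  -0.007]
```

```bash

python3 -m jog '{"jaw":[5,5,5],"slide":[[0.001,-0.075,0],[0,0,0],[0,0,0]],"spin":[0.25,0,0]}' >/dev/null; sh r.sh
python3 -m jog '{"jaw":[5,5,5],"slide":[[0.001,-0.075,0],[0,0,0],[0,0,0]],"spin":[0.25,0,0]}' >/dev/null; sh r.sh
```

```text
yaw 125.78 eye in tool xy 64.71 -0.1 z 33.7 F [ 1.19 -0.68 -1.28] Ftool xy -1.25 0.56 T [ 0.032 -0.23   0.011] Teye 0.047 t 20.55 q6 -42.2 eff [-0.104 -0.029]
yaw 123.77 eye in tool xy 64.82 -0.22 z 33.8 F [ 2.03  0.39 -1.43] Ftool xy -0.8 1.9 T [ 0.074 -0.338 -0.088] Teye 0.035 t 20.85 q6 -40.4 eff [-0.132 -0.058]
```

```bash

python3 -m jog '{"jaw":[5,5,5],"slide":[[0.001,-0.075,0],[0,0,0],[0,0,0]],"spin":[0.25,0,0]}' >/dev/null; sh r.sh
python3 -m jog '{"jaw":[5,5,5],"slide":[[0.001,-0.075,0],[0,0,0],[0,0,0]],"spin":[0.25,0,0]}' >/dev/null; sh r.sh
```

```text
yaw 121.77 eye in tool xy 64.71 -0.2 z 33.7 F [ 1.89  0.34 -1.27] Ftool xy -0.71 1.78 T [ 0.122 -0.374 -0.101] Teye 0.014 t 21.15 q6 -38.5 eff [-0.317 -0.081]
yaw 119.78 eye in tool xy 64.73 -0.32 z 33.8 F [ 2.47  0.12 -2.45] Ftool xy -1.13 2.2 T [ 0.149 -0.577 -0.051] Teye 0.091 t 21.45 q6 -36.7 eff [-0.571 -0.047]
```

Contact load is appearing now. I switch to 1° steps with averaged readings.

```bash

H='{"jaw":[5],"slide":[[0,0,0]],"spin":[0]}'
python3 -m jog '{"jaw":[5,5],"slide":[[0,0,0],[0,0,0]],"spin":[0,0]}' >/dev/null; sh r.sh
python3 -m jog '{"jaw":[5],"slide":[[0,0,0]],"spin":[0]}' >/dev/null; sh r.sh
python3 -m jog '{"jaw":[5,5,5],"slide":[[0,-0.0375,0],[0,0,0],[0,0,0]],"spin":[0.125,0,0]}' >/dev/null; sh r.sh
python3 -m jog '{"jaw":[5],"slide":[[0,0,0]],"spin":[0]}' >/dev/null; sh r.sh
python3 -m jog '{"jaw":[5,5,5],"slide":[[0,-0.0375,0],[0,0,0],[0,0,0]],"spin":[0.125,0,0]}' >/dev/null; sh r.sh
python3 -m jog '{"jaw":[5],"slide":[[0,0,0]],"spin":[0]}' >/dev/null; sh r.sh
```

```text
yaw 119.74 eye in tool xy 64.74 -0.25 z 33.7 F [ 2.98  0.18 -1.14] Ftool xy -1.32 2.68 T [ 0.173 -0.606 -0.069] Teye 0.105 t 21.65 q6 -36.6 eff [-0.604 -0.075]
yaw 119.73 eye in tool xy 64.72 -0.28 z 33.8 F [ 2.77  1.62 -0.78] Ftool xy 0.04 3.21 T [ 0.167 -0.643 -0.124] Teye 0.084 t 21.75 q6 -36.6 eff [-0.646 -0.086]
yaw 118.71 eye in tool xy 64.78 -0.24 z 33.8 F [ 3.88  0.9  -1.92] Ftool xy -1.08 3.84 T [ 0.255 -0.788 -0.144] Teye 0.104 t 22.05 q6 -35.7 eff [-0.901 -0.075]
yaw 118.71 eye in tool xy 64.73 -0.22 z 33.7 F [ 3.95  1.12 -1.94] Ftool xy -0.92 4.0 T [ 0.219 -0.784 -0.116] Teye 0.143 t 22.15 q6 -35.7 eff [-0.913 -0.09 ]
yaw 117.71 eye in tool xy 64.77 -0.2 z 33.7 F [ 4.36  1.96 -1.02] Ftool xy -0.3 4.77 T [ 0.265 -0.865 -0.071] Teye 0.238 t 22.45 q6 -34.7 eff [-1.099 -0.068]
yaw 117.71 eye in tool xy 64.78 -0.21 z 33.7 F [ 4.65  1.81 -1.06] Ftool xy -0.56 4.95 T [ 0.278 -0.885 -0.057] Teye 0.264 t 22.55 q6 -34.7 eff [-1.096 -0.085]
```

```bash

python3 -m jog '{"jaw":[5,5,5],"slide":[[0,-0.0375,0],[0,0,0],[0,0,0]],"spin":[0.125,0,0]}' >/dev/null; sh r.sh
python3 -m jog '{"jaw":[5],"slide":[[0,0,0]],"spin":[0]}' >/dev/null; sh r.sh
python3 -m jog '{"jaw":[5],"slide":[[0,0,0]],"spin":[0]}' >/dev/null; sh r.sh
```

```text
yaw 116.69 eye in tool xy 64.78 -0.2 z 33.8 F [ 5.26  1.41 -1.76] Ftool xy -1.1 5.34 T [ 0.333 -0.913 -0.061] Teye 0.284 t 22.85 q6 -33.8 eff [-1.246 -0.043]
yaw 116.7 eye in tool xy 64.75 -0.21 z 33.7 F [ 4.71  2.   -1.66] Ftool xy -0.33 5.1 T [ 0.316 -0.971 -0.015] Teye 0.315 t 22.95 q6 -33.8 eff [-1.228 -0.05 ]
yaw 116.69 eye in tool xy 64.79 -0.26 z 33.7 F [ 4.68  1.98 -1.26] Ftool xy -0.33 5.08 T [ 0.362 -1.017 -0.041] Teye 0.288 t 23.05 q6 -33.8 eff [-1.23  -0.041]
```

Torque is about 0.30 N m. One more degree.

```bash

python3 -m jog '{"jaw":[5,5,5],"slide":[[0,-0.0375,0],[0,0,0],[0,0,0]],"spin":[0.125,0,0]}' >/dev/null; sh r.sh
python3 -m jog '{"jaw":[5],"slide":[[0,0,0]],"spin":[0]}' >/dev/null; sh r.sh
python3 -m jog '{"jaw":[5],"slide":[[0,0,0]],"spin":[0]}' >/dev/null; sh r.sh
```

```text
yaw 115.7 eye in tool xy 64.81 -0.26 z 33.7 F [ 5.23  1.52 -3.  ] Ftool xy -0.9 5.37 T [ 0.358 -0.98   0.013] Teye 0.361 t 23.35 q6 -32.8 eff [-1.405  0.007]
yaw 115.7 eye in tool xy 64.78 -0.29 z 33.8 F [ 5.15  2.24 -2.12] Ftool xy -0.21 5.61 T [ 0.343 -0.997 -0.03 ] Teye 0.334 t 23.45 q6 -32.8 eff [-1.398 -0.003]
yaw 115.7 eye in tool xy 64.79 -0.33 z 33.8 F [ 4.51  1.23 -2.04] Ftool xy -0.84 4.6 T [ 0.315 -0.999 -0.003] Teye 0.294 t 23.55 q6 -32.8 eff [-1.393 -0.002]
```

```bash

python3 -m jog '{"jaw":[5,5,5],"slide":[[0,-0.0375,0],[0,0,0],[0,0,0]],"spin":[0.125,0,0]}' >/dev/null; sh r.sh
python3 -m jog '{"jaw":[5],"slide":[[0,0,0]],"spin":[0]}' >/dev/null; sh r.sh
python3 -m jog '{"jaw":[5],"slide":[[0,0,0]],"spin":[0]}' >/dev/null; sh r.sh
python3 -m jog '{"jaw":[5],"slide":[[0,0,0]],"spin":[0]}' >/dev/null; sh r.sh
```

```text
yaw 114.71 eye in tool xy 64.77 -0.4 z 33.8 F [ 5.26  0.97 -1.61] Ftool xy -1.32 5.18 T [ 0.37  -1.05   0.062] Teye 0.397 t 23.85 q6 -31.9 eff [-1.576  0.053]
yaw 114.71 eye in tool xy 64.8 -0.42 z 33.8 F [ 4.19  2.22 -1.44] Ftool xy 0.27 4.73 T [ 0.356 -0.971  0.042] Teye 0.348 t 23.95 q6 -31.9 eff [-1.571  0.044]
yaw 114.71 eye in tool xy 64.78 -0.4 z 33.8 F [ 5.34  1.84 -1.75] Ftool xy -0.57 5.62 T [ 0.45  -1.049  0.113] Teye 0.477 t 24.05 q6 -31.9 eff [-1.567  0.038]
yaw 114.71 eye in tool xy 64.77 -0.44 z 33.8 F [ 4.46  1.77 -2.08] Ftool xy -0.25 4.8 T [ 0.392 -1.055  0.057] Teye 0.367 t 24.15 q6 -31.9 eff [-1.579  0.05 ]
```

Torque averages 0.40 N m, which is snug, so I stop here. I back the rod off 40° to square and check that the forces drop to zero before drawing out.

```bash

python3 -m jog '{"jaw":[5,5,5,5,5,5],"slide":[[0.001,0.075,0],[0.001,0.075,0],[0.005,0.151,0],[0.005,0.151,0],[0,0,0],[0,0,0]],"spin":[-0.25,-0.25,-0.5,-0.5,0,0]}' >/dev/null; sh r.sh
python3 -m jog '{"jaw":[5,5,5,5,5,5,5,5,5,5],"slide":[[0.005,0.151,0],[0.005,0.151,0],[0.005,0.151,0],[0.005,0.151,0],[0.005,0.151,0],[0.005,0.151,0],[0.005,0.151,0],[0,0,0],[0,0,0],[0,0,0]],"spin":[-0.5,-0.5,-0.5,-0.5,-0.5,-0.5,-0.5,0,0,0]}' >/dev/null; sh r.sh
python3 -c "
from h import *
s=grab('side','s8.png'); o=cv2.imread('pics/s7.png')
c=lambda im:cv2.resize(im[190:220,278:318],(400,300),interpolation=cv2.INTER_CUBIC)
cv2.imwrite('pics/c8.png',np.hstack([c(o),c(s)]))"
```

```text
yaw 126.63 eye in tool xy 64.44 0.59 z 33.4 F [ 3.39  1.11 -1.77] Ftool xy -1.13 3.38 T [ 0.079 -0.525 -0.148] Teye 0.07 t 24.75 q6 -43.0 eff [-0.118 -0.142]
yaw 154.64 eye in tool xy 64.09 0.52 z 33.4 F [ 0.4   0.22 -1.52] Ftool xy -0.26 0.37 T [ 0.084 -0.119 -0.001] Teye 0.023 t 25.75 q6 -68.5 eff [0.071 0.008]
```

View pics/c8.png

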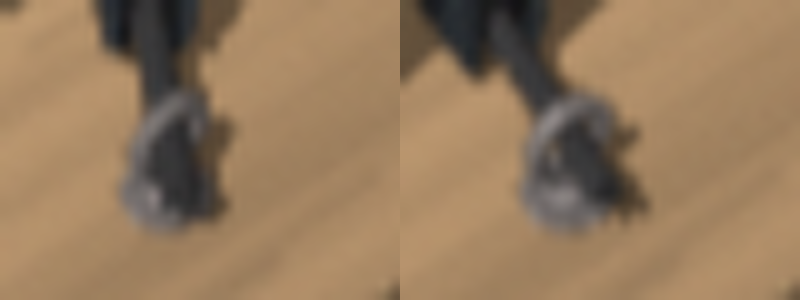

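The right panel shows the rod running square through the ring at (570,150), and forces are near zero. Now I draw it out.

```bash

python3 -m jog '{"jaw":[5,5,5,5,5,5,5,5,5,5],"slide":[[-0.1,0,0],[-0.2,0,0],[-0.2,0,0],[-0.2,0,0],[-0.2,0,0],[-0.3,0,0],[-0.4,0,0],[-0.4,0,0],[-0.2,0,0],[0,0,0]],"spin":[0,0,0,0,0,0,0,0,0,0]}' ; sh r.sh
python3 -m jog '{"jaw":[5,5,5,5,5,5,5],"slide":[[0,0,-0.5],[0,0,-1],[0,0,-1],[0,0,-0.5],[0,0,0],[0,0,0],[0,0,0]],"spin":[0,0,0,0,0,0,0]}' ;
python3 -c "
from h import *
go(461,-366,122,180.5)"
```

```text
time_s: 26.8
ee_pos: [648.5, -56.3, 33.5]
ee_rot: [180.0, 0.0, 154.7]
force: [0.7, 0.4, -1.3]
gripper_width: 10.7
gripper_force: 60.0
yaw 154.68 eye in tool xy 131.94 -0.11 z 33.5 F [ 0.69  0.36 -1.33] Ftool xy -0.47 0.62 T [ 0.064 -0.091  0.014] Teye 0.096 t 26.8 q6 -70.7 eff [-0.17  -0.017]
time_s: 27.5
ee_pos: [646.3, -55.6, 122.0]
ee_rot: [-179.9, -0.2, 154.7]
force: [-0.6, -0.2, -2.4]
gripper_width: 10.8
gripper_force: 60.0
pose [646.3 -55.6 122. ] [-1.7994e+02 -1.7000e-01  1.5472e+02] slide [  1.166 -11.993   0.017] spin -3.222 q6 -70.7 t 27.5 F [-0.59 -0.2  -2.44] T [ 0.125 -0.166  0.024] w 10.8
```

```bash

python3 -m jog '{"jaw":[5,5,5,5,5,5,5,5,5,5],"slide":[[0.09,-0.9225,0],[0.09,-0.9225,0],[0.09,-0.9225,0],[0.09,-0.9225,0],[0.09,-0.9225,0],[0.09,-0.9225,0],[0.09,-0.9225,0],[0.09,-0.9225,0],[0.09,-0.9225,0],[0.09,-0.9225,0]],"spin":[0,0,0,0,0,0,0,0,0,0]}' >/dev/null
python3 -m jog '{"jaw":[5,5,5,5,5,5,5,5,5,5],"slide":[[0.09,-0.9225,0],[0.09,-0.9225,0],[0.09,-0.9225,0],[0,0,0],[0,0,0],[0,0,0],[0,0,0],[0,0,0],[0,0,0],[0,0,0]],"spin":[0,0,0,-0.8,-0.8,-0.8,-0.822,0,0,0]}'
python3 -c "
from h import *
go(461,-366,29.2,180.5)"
```

```text
time_s: 29.5
ee_pos: [461.8, -365.9, 123.1]
ee_rot: [180.0, -0.0, -179.6]
force: [0.8, 0.6, -1.0]
gripper_width: 11.0
gripper_force: 60.0
pose [ 461.8 -365.9  123.1] [ 1.7996e+02 -5.0000e-02 -1.7960e+02] slide [ 0.025 -0.006  3.13 ] spin -0.012 q6 -129.9 t 29.5 F [ 0.84  0.56 -0.95] T [ 0.16  -0.147 -0.007] w 11.0
```

```bash

python3 -m jog '{"jaw":[5,5,5,5,5,5,5,5],"slide":[[0.02,0,0.8],[0,0,0.8],[0,0,0.7],[0,0,0.4],[0,0,0.2],[0,0,0],[0,0,0],[0,0,0]],"spin":[0,0,0,0,0,0,0,0]}'
python3 -m jog '{"jaw":[5,5,5,5,5,5],"slide":[[0,0,0.07],[0,0,0.06],[0,0,0.05],[0,0,0],[0,0,0],[0,0,0]],"spin":[0,0,0,0,0,0]}'
python3 -c "
from h import *
go(461,-366,29,180.5)"
```

```text
time_s: 30.3
ee_pos: [462.1, -366.6, 37.7]
ee_rot: [-179.9, 0.1, -179.5]
force: [-0.1, 0.9, -1.8]
gripper_width: 10.8
gripper_force: 60.0
time_s: 30.9
ee_pos: [461.5, -366.1, 31.3]
ee_rot: [-180.0, 0.0, -179.5]
force: [-0.1, 0.1, -0.8]
gripper_width: 10.7
gripper_force: 60.0
pose [ 461.5 -366.1   31.3] [-179.99    0.   -179.51] slide [0.016 0.005 0.076] spin -0.001 q6 -130.0 t 30.9 F [-0.14  0.08 -0.85] T [ 0.094 -0.151  0.016] w 10.7
```

```bash

python3 -m jog '{"jaw":[5,5,5,5,5],"slide":[[0,0,0.04],[0,0,0.03],[0,0,0.02],[0,0,0],[0,0,0]],"spin":[0,0,0,0,0]}'
python3 -c "
from h import *
go(461,-366,29,180.5)"
```

```text
time_s: 31.4
ee_pos: [461.6, -366.4, 29.2]
ee_rot: [-180.0, 0.0, -179.5]
force: [-0.6, 0.8, 5.5]
gripper_width: 10.9
gripper_force: 60.0
pose [ 461.6 -366.4   29.2] [-1.7995e+02  3.0000e-02 -1.7949e+02] slide [0.02  0.013 0.007] spin 0.001 q6 -130.0 t 31.4 F [-0.58  0.77  5.51] T [0.12  0.228 0.087] w 10.9
```

Seated in the notches with about +7 N upward. I open and retreat.

```bash

python3 -m jog '{"jaw":[16,20,30,45,60,75,85,85,85,85],"slide":[[0,0,0],[0,0,0],[0,0,0],[0,0,0],[0,0,0],[0,0,0],[0,0,0],[0,0,0],[0,0,0],[0,0,0]],"spin":[0,0,0,0,0,0,0,0,0,0]}'
python3 -m jog '{"jaw":[85,85,85,85,85,85,85,85,85,85],"slide":[[0,0,-0.2],[0,0,-0.6],[0,0,-1],[0,0,-1],[0,0,-1],[0,0,-1],[0,0,-0.6],[0,0,0],[0,0,0],[0,0,0]],"spin":[0,0,0,0,0,0,0,0,0,0]}'
python3 -c "
from h import *
go(218,-532,214,180.5)"
```

```text
time_s: 32.4
ee_pos: [461.5, -366.1, 28.6]
ee_rot: [-180.0, 0.0, -179.5]
force: [0.4, -0.2, -0.2]
gripper_width: 81.2
gripper_force: 0.0
time_s: 33.4
ee_pos: [460.7, -365.5, 189.1]
ee_rot: [179.9, -0.1, -179.5]
force: [-0.1, 0.1, 0.1]
gripper_width: 85.0
gripper_force: 0.0
pose [ 460.7 -365.5  189.1] [ 1.7990e+02 -1.2000e-01 -1.7951e+02] slide [ 8.14  -5.48  -0.823] spin -0.001 q6 -130.0 t 33.4 F [-0.13  0.05  0.14] T [ 0.108 -0.095  0.028] w 85.0
```

```bash

python3 -m jog '{"jaw":[85,85,85,85,85,85,85,85,85,85],"slide":[[0,0,0],[0,0,0],[0,0,0],[0,0,0],[0,0,0],[0,0,0],[0,0,0],[0,0,0],[0,0,0],[0,0,0]],"spin":[1,1,1,1,1,1,1,1,1,1]}' >/dev/null
python3 -m jog '{"jaw":[85,85,85,85,85,85,85,85,85,85],"slide":[[-0.4,-0.88,0],[-0.4,-0.88,0],[-0.4,-0.88,0],[-0.4,-0.88,0],[-0.4,-0.88,0],[-0.4,-0.88,0],[-0.4,-0.88,0],[-0.4,-0.88,0],[-0.4,-0.88,0],[0,0,0]],"spin":[0,0,0,0,0,0,0,0,0,0]}'
python3 - <<'E'
from h import *
import time
t=grab("top","t9.png"); s=grab("side","s9.png")
c=lambda im,x,y,w,h: cv2.resize(im[y:y+h,x:x+w],(400,300),interpolation=cv2.INTER_CUBIC)
cv2.imwrite("pics/c9.png",np.vstack([np.hstack([c(t,265,190,60,45),c(t,380,195,120,90)]),np.hstack([c(s,265,185,60,45),c(s,340,125,80,60)])]))
E
```

```text
time_s: 35.4
ee_pos: [244.7, -516.6, 188.9]
ee_rot: [-179.9, -0.1, 100.3]
force: [1.2, 0.2, -0.2]
gripper_width: 84.8
gripper_force: 0.0
```

View pics/c9.png

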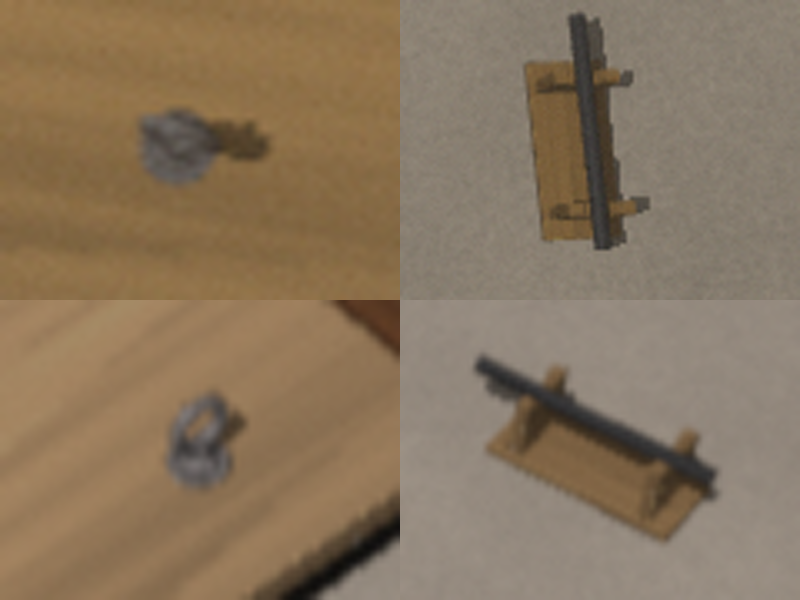

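The final crops show the rod lying in both notches, as at the start. The eye has turned about 60° and stands upright on its washer. I hand in.

```bash
python3 -c "
from workcell import env
print(env.job_done())"
```

```text
the job is handed in; nothing more can be done
None
```

The eye is screwed in snug at about 0.4 N m, the rod was drawn out without loosening it and lies back in both notches of the rest, and the job was handed in at about 35.5 s of the 69 s allowed; no verdict came back.

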